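# Release the red plug from a quick coupling and park it

## Robot

A 7-joint arm with a two-finger parallel gripper is mounted at the origin on the work surface. World frame = base frame: x ahead of the robot, y to its left, z up, the work surface at z = 0. Lengths are in m, angles in rad, forces in N, time in s.
With the tool pointing down it reaches from about 0.4 to 0.85 m from the base axis. Payload 10.4 kg.
Tool frame: the origin (TCP) lies at the very end of the fingers, on their centre line; the grasp point (between the pads) lies 19 mm behind it; x points along the fingers, z is the direction in which the jaws open and shut, and the axes are right-handed (so a half turn about x gives the same grasp; the last joint's range is limited). The gripper opens to 85 mm and grips with 20 to 120 N. Pads are 22 mm wide; open, the fingers measure 114 mm over their backs; the gripper's body (76 mm by 85 mm) begins 54 mm behind the grasp point. The pads swing forward as they close: fully open they stand 13 mm farther back than shut.
Start: joints at [-1.271, 0.332, -0.065, 1.46, 0.022, 1.35, -0.088], TCP at [0.198, 0.593, 0.231] pointing down, gripper open.
Joint ranges: [-2.6, 2.6], [-0.5, 2.12], [-1.47, 1.34], [0.16, 2.42], [-1.27, 4.41], [0.06, 2.06], [-2.6, 2.6]. Speed limits (rad/s): [2.22, 2.22, 2.79, 2.79, 3.14, 3.14, 3.14].

## Interface

Orientations are given as a unit quaternion [x, y, z, w].
In Python, from workcell import readout, camera, manip gives the robot as it stands.
- The arm moves only by the shell command python3 -m inch 'ROWS' [FORCE]. ROWS is JSON, a list of rows, each a list of 3 entries, a list of its own where there are three numbers: the turn, a rotation vector about the tool's x, y, z in degrees, then the shift along the tool's x, y, z in mm, then the closure, from 0 (fully open) to 1 (shut). In form: [[[wx, wy, wz], [dx, dy, dz], hand], ...]. A call has 1 to 10 rows; each row is the pose to reach, as a shift and turn from the pose measured when the call began, along the tool's axes at that moment; what a row does not reach only later rows make up. A row lasts 1/8 s, in which the tool goes at most 62.5 mm and 10.7 degrees, less where a joint would pass 70% of its speed; a pose out of reach is approached as far as the arm can. A call with a gripper value outside its range is refused whole. The fingers move at their own pace and stop on an object; FORCE is the grip in N (left out, the last holds). Time passes only in rows, so rows that repeat a pose let the fingers close. It gives the time, the measured TCP pose, the force and the opening at its end, in the units of the state.
- readout.get_obs(): the state, without advancing time (a new reading comes with each control period).
- camera(name): name is "scene" or "top" or "wrist"; returns a dict with "pixels" (420x560x3 uint8, red, green, blue), "range_z" (420x560 float32, m along the optical axis (not along the pixel's ray), 0 where there is no reading), "intrinsics" (3x3 intrinsics, pixels), "dist" ([k1, k2, p1, p2, k3] as OpenCV has them; the pictures are not rectified), "extrinsics" (4x4, takes a point from world to camera coordinates); the wrist camera has in their place "T_tool_cam" (4x4, takes a point from camera to tool coordinates, whose origin is the TCP and whose axes are the tool frame's). Camera axes: x right, y down, z forward; pixel columns grow to the right and rows downward; lengths in m; the calibration is good to about 2 mm. A picture is of the moment at which its call begins: read the wrist's pose just before it.
- manip.hand_in(): hands the job in, once; it reports no verdict.
The state is a dict: "clock": time; "joint_pos": joint angles; "joint_velocities": joint speeds; "tau": joint torques, N m; "position": TCP position; "ee_rot": TCP orientation; "ft_force": force on the tool from outside, world axes, zero at the start; "torque": the same for the moment, N m; "grip_width": opening from 0.0 (shut) to 1.0 (fully open).
Only numpy, scipy, OpenCV 4.12 (cv2) and the standard library are available. Lean on these libraries where they do the work, as an engineer would, in place of code of your own. Each camera call takes 0.05 s, during which the arm holds its last target.

## Task

Free the red plug from the brass quick coupling: feel for the collar's unlocking place by turning it anticlockwise while easing it down, draw the collar fully back without forcing it, then pull the plug out so that the collar snaps forward again. Lower the plug, without dropping it, stem down into the empty hole of the grey rack, and leave everything else where it is.

Things in the scene. Friction and masses are not known exactly. Their poses are not given: they have to be found in the camera images.
- manifold: Aluminium manifold block 110 x 110 x 40 mm, bolted down; the brass quick coupling stands upright at its centre. Origin: centre of its underside on the table, z up along the coupling's axis.
- housing: Fixed brass body of the coupling: a 29 mm tube on the manifold's axis from the block up to 90 mm above the table; bore 20.4 mm, with three catching pawls, an ejector and the lock pin inside. Same origin and axes as the manifold.
- collar: Sprung knurled steel collar (locking sleeve) on the coupling, 45 mm diameter, 26 mm tall. Origin: on the axis at its top edge, 88 mm above the table when forward; the collar reaches 26 mm below it. Drawing back moves it straight down, against a spring of 5 N plus 0.5 N per mm. These axes slide with the collar but do not turn with it. It turns stiffly and stays where it is turned.
- collar_mid (a point): On the axis at mid height of the collar. Turn lock: a hidden pin stops the collar after 3 mm of drawing back, until it is turned anticlockwise (seen from above) by an amount nobody can see, 11 to 66 degrees from its start. Only within about 5 degrees either side of the right place does a slot let it go deeper, to a stop at 9.5 mm. 17 degrees past the right place is a turn stop.
- collar_low (a point): On the axis at the collar's lower edge, 62 mm above the table when forward. Drawn back 7.5 mm or more and held there, the collar frees the plug. Let go then, the collar stays 4 to 6 mm back, held by the plug's stem, until the plug is pulled out; then it snaps forward (up).
- plug: Plug (nipple) caught in the coupling, 58 mm tall: on top a red grip 26 mm in diameter, 18 mm tall (40 to 58 mm above the origin), below it a grooved steel stem 18 mm in diameter. Origin: centre of the stem's underside, 52 mm above the table when caught; z up. 0.12 to 0.2 kg.
- plug_grip (a point): Centre of the plug's red grip, 49 mm above the stem's underside. Once freed, an ejector lifts the plug about 9 mm; then it pulls straight up with 5 to 20 N until its underside is 76 mm above the table, and is clear of the coupling at 90 mm.
- rack: Grey parking rack, 70 x 160 x 45 mm, fixed, with two holes of 22 mm, 25 mm deep and 90 mm apart along its y; the hole at its -y end is empty, the other holds the blue plug. Origin: centre of its underside.
- park (a point): Centre of the floor of the empty hole in the rack, 20 mm above the table; the hole's mouth is 25 mm above it. The parked plug stands on this point with 15 mm of stem showing below its grip.
- spare_plug: Bystander, leave alone: a second plug of the same shape with a blue grip and a brass stem, standing in the other hole of the rack (origin: underside of its stem).
- adapter: Bystander, leave alone: steel and brass hydraulic adapter, 32 mm diameter, 41 mm tall (origin: centre of its underside).
- cap: Bystander, leave alone: blue plastic cap like a small cup, 34 mm diameter, 24 mm tall (origin: centre of its underside).
- ferrule: Bystander, leave alone: steel ferrule ring, 52 mm outside, 22 mm tall (origin: centre of its underside).
- nut: Bystander, leave alone: large steel hexagon nut, about 40 mm across, 18 mm thick (origin: centre of its underside).
- carton: Bystander, leave alone: small cardboard carton 90 x 70 x 55 mm (origin: centre of its underside).
- spanner: Bystander, leave alone: 170 mm spanner lying on the table.
Things that resemble listed ones, but are neither listed nor needed, are in the scene too. Several things have the shape of the rack; the one meant has the colours described above.

How it is judged:
By the outcome, as a careful person would: the job done as asked, in the order asked, and still so for the second after the job is handed in, with the robot touching nothing.
It also fails if it takes over 64 s, if anything falls off the work surface, if the arm or the gripper's body presses on something with over 40 N, if the wrist force passes 120 N, or if a joint passes its speed limit or range.

## Working session

There is one attempt and no reset: what is moved stays moved. The work goes in short steps, Python scripts to look and compute and a shell command to move; the robot and the scene stay as the last step left them, time stands still between calls to the robot, and variables do not carry over. Pictures are saved under pics/ and viewed, and the job is handed in when it is done.

```bash
ls; mkdir -p pics; python3 - <<'E'
from workcell import readout, camera, manip
import cv2,numpy as np,pickle
print(readout.get_obs())
for n in ["scene","top","wrist"]:
    c=camera(n); cv2.imwrite(f"pics/{n}0.png",c["pixels"][:,:,::-1]); pickle.dump(c,open(f"{n}0.pkl","wb"))
    print(n,c["intrinsics"],c["dist"],c.get("extrinsics",c.get("T_tool_cam")))
E
```

```text
pics
{'clock': 0.0, 'joint_pos': array([-1.2706273 ,  0.33288174, -0.06471257,  1.46095912,  0.02159693,
        1.34991381, -0.08847479]), 'joint_velocities': array([-4.68656973e-04, -3.74718001e-04,  2.37670335e-04,  3.06497642e-04,
        2.95691730e-05, -1.19351476e-03, -4.78810394e-04]), 'tau': array([-1.26377981e-03, -6.25431776e+01,  4.82964457e-02, -3.91617036e+01,
        1.62019447e-02,  9.59162659e-03,  3.59040473e-05]), 'position': array([0.1981206 , 0.5923569 , 0.23050131]), 'ee_rot': array([-0.41349741,  0.57424079,  0.4128564 ,  0.57342567]), 'ft_force': array([ 0.35462704,  0.20437995, -0.44901233]), 'torque': array([ 0.01817359, -0.00486736,  0.02441603]), 'grip_width': 1.0012987962140585}
scene [[533.00784436   0.         280.22326503]
 [  0.         533.00784436 202.51095782]
 [  0.           0.           1.        ]] [-0.06427573  0.          0.          0.          0.        ] [[ 0.33849728  0.94065225  0.02435013 -0.15768694]
 [ 0.53387608 -0.17067929 -0.82815754 -0.21043312]
 [-0.7748522   0.29332903 -0.55996621  1.69275115]
 [ 0.          0.          0.      
[... 173 characters left out ...]
         0.         0.        ] [[-0.02044313 -0.99977301 -0.00599996  0.00385612]
 [-0.99594946  0.02088979 -0.08745446  0.54206069]
 [ 0.08755994  0.00418781 -0.99615045  1.21778336]
 [ 0.          0.          0.          1.        ]]
wrist [[363.25851431   0.         277.50647899]
 [  0.         363.25851431 208.11912739]
 [  0.           0.           1.        ]] [-0.03286914  0.          0.          0.          0.        ] [[-5.75061978e-04 -2.95644401e-01  9.55297889e-01 -1.42686955e-01]
 [-5.09250028e-04 -9.55297837e-01 -2.95644692e-01  7.60047684e-02]
 [ 9.99999705e-01 -6.56499498e-04  3.98798543e-04 -3.47658437e-04]
 [ 0.00000000e+00  0.00000000e+00  0.00000000e+00  1.00000000e+00]]
```

View pics/scene0.png

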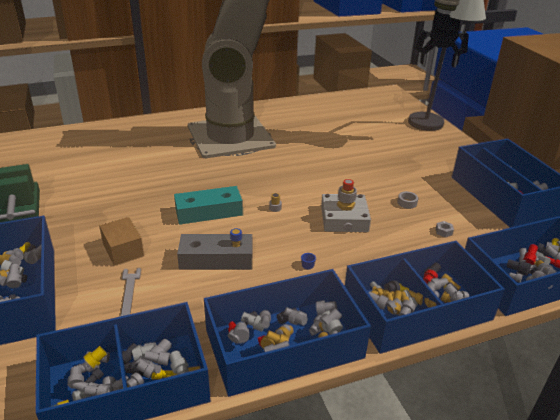

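View pics/top0.png

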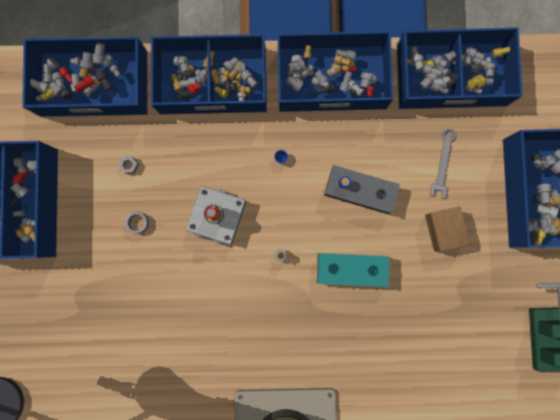

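View pics/wrist0.png

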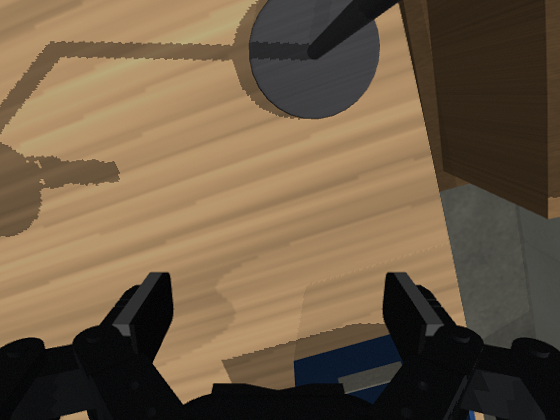

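The scene picture shows the coupling with its red grip at about (348,185). In the top picture the grip is at (213,213), the grey rack at (362,189) with the blue plug at (345,183) and the empty hole at (381,194).

Things that could be mistaken (top-view pixels):
- **Plug:** red parts in the bins, at (85,80), (20,180) and (372,90). The only one standing in brass is (213,213).
- **Rack:** the teal rack at (353,270), against the grey one at (362,189).

I choose the grey rack and the manifold plug.

```bash
cat > h.py <<'E'
import numpy as np,cv2,pickle
from scipy.spatial.transform import Rotation as R
def ray(c,px,Twc=None):
    p=cv2.undistortPoints(np.array(px,float).reshape(-1,1,2),c["intrinsics"],np.array(c["dist"])).reshape(-1,2)
    d=np.c_[p,np.ones(len(p))]
    if Twc is None: Twc=np.linalg.inv(c["extrinsics"])
    return Twc[:3,3], d@Twc[:3,:3].T
def onz(c,px,z,Twc=None):
    o,d=ray(c,px,Twc); return o+d*((z-o[2])/d[:,2])[:,None]
def wT(obs,c):
    T=np.eye(4);T[:3,:3]=R.from_quat(obs["ee_rot"]).as_matrix();T[:3,3]=obs["position"]
    return T@c["T_tool_cam"]
def cloud(c,Twc=None):
    v,u=np.nonzero(c["range_z"]>0); o,d=ray(c,np.c_[u,v],Twc)
    return np.c_[u,v],o+d*c["range_z"][v,u][:,None]
E
python3 - <<'E'
from h import *
c=pickle.load(open("top0.pkl","rb"));im=c["pixels"]
uv,P=cloud(c)
hsv=cv2.cvtColor(im,cv2.COLOR_RGB2HSV)
H=hsv[uv[:,1],uv[:,0]]
def box(x0,y0,x1,y1): return (uv[:,0]>x0)&(uv[:,0]<x1)&(uv[:,1]>y0)&(uv[:,1]<y1)
m=box(195,195,235,235)&(P[:,2]>.098)
print("grip",m.sum(),P[m].mean(0),P[m].min(0),P[m].max(0), np.median(P[m],0))
def cont(mask,z):
    k=max(cv2.findContours(mask,cv2.RETR_EXTERNAL,cv2.CHAIN_APPROX_NONE)[0],key=cv2.contourArea).reshape(-1,2)
    w=onz(c,k,z)
    r=cv2.minAreaRect(w[:,:2].astype(np.float32)); return r
for name,b,z0,z1,z in [("manifold",(180,180,250,250),.030,.046,.04),("rack",(315,160,405,220),.035,.052,.045)]:
    m=box(*b)&(P[:,2]>z0)&(P[:,2]<z1); M=np.zeros((420,560),np.uint8);M[uv[m,1],uv[m,0]]=255
    M=cv2.morphologyEx(M,cv2.MORPH_CLOSE,np.ones((3,3)))
    print(name,m.sum(),np.median(P[m,2]),cont(M,z))
red=((hsv[...,0]<8)|(hsv[...,0]>172))&(hsv[...,1]>130)
red[:,:195]=0;red[:,235:]=0;red[:195]=0;red[235:]=0
v,u=np.nonzero(red);print("red",u.mean(),v.mean(),len(u),onz(c,[[u.mean(),v.mean()]],.108))
# hole dark
g=im[...,:].max(2); 
hole=np.zeros_like(red);hole[185:204,370:392]=g[185:204,370:392]<45
v,u=np.nonzero(hole);print("hole",len(u),u.mean(),v.mean(),onz(c,[[u.mean(),v.mean()]],.045))
s=pickle.load(open("scene0.pkl","rb"))
hs=cv2.cvtColor(s["pixels"],cv2.COLOR_RGB2HSV)
red=((hs[...,0]<8)|(hs[...,0]>172))&(hs[...,1]>130); red[:,:335]=0;red[:,365:]=0;red[:170]=0;red[200:]=0
v,u=np.nonzero(red);print("scene red",u.mean(),v.mean(),len(u),onz(s,[[u.mean(),v.mean()]],.103))
A=np.hstack([cv2.resize(im[180:250,180:250],(400,400),interpolation=cv2.INTER_NEAREST),cv2.resize(im[150:230,325:405],(400,400),interpolation=cv2.INTER_NEAREST)])
cv2.imwrite("pics/crop0.png",A[:,:,::-1])
E
```

```text
grip 116 [0.51897361 0.15071081 0.10935184] [0.50669738 0.13882229 0.09878596] [0.53085008 0.16248443 0.11574535] [0.51934741 0.15090612 0.10971357]
manifold 1893 0.039968312886869084 ((0.5185167789459229, 0.15071968734264374), (0.11031655967235565, 0.12229844182729721), 71.2215576171875)
rack 1929 0.045056347612937975 ((0.5715587735176086, -0.18892917037010193), (0.16009555757045746, 0.07137582451105118), 72.3409194946289)
red 211.63636363636363 212.56363636363636 55 [[0.51844115 0.14993553 0.108     ]]
hole 2 382.5 191.5 [[ 0.5636114  -0.23640583  0.045     ]]
scene red 347.9868421052632 184.80263157894737 76 [[0.52232251 0.14941377 0.103     ]]
```

View pics/crop0.png

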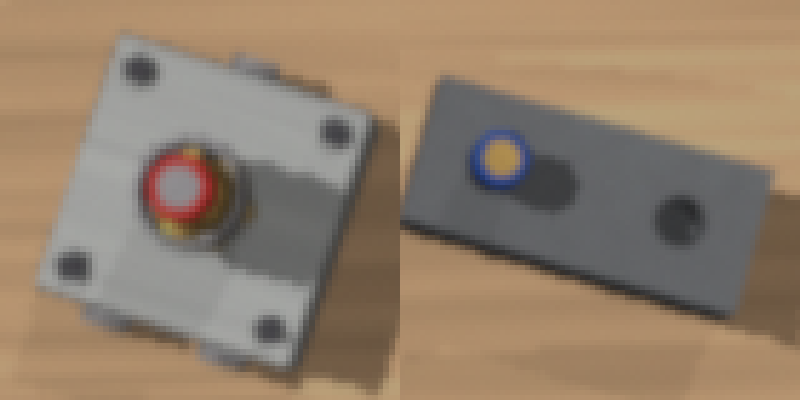

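The crop confirms the choice. On the left is the red-ringed plug in the brass coupling on the aluminium block, at crop (180,187). On the right is the grey rack with the blue plug at crop (500,160) and the empty hole at crop (680,220).

```bash
cat >> h.py <<'E'
def go(obs,p,yaw=0):
    """shift in tool axes (mm) to world point p; plus correction to bring tool x straight down (deg rotvec)"""
    M=R.from_quat(obs["ee_rot"]).as_matrix()
    s=M.T@(np.array(p)-obs["position"])*1000
    x=M[:,0]; ax=np.cross(x,[0,0,-1]); tilt=M.T@ax*180/np.pi
    return s.round(1),tilt.round(2),M.round(3)
E
python3 - <<'E'
from h import *
from workcell import readout
o=readout.get_obs()
s,t,M=go(o,[.5185,.1507,.25]);print(s,t);print(M)
E
```

```text
[ -18.9 -443.9 -317.4] [ 0.   -0.06  0.  ]
[[-0.    -0.948  0.317]
 [-0.001  0.317  0.948]
 [-1.    -0.    -0.001]]
```

```bash
python3 -m inch '[[[0,0,0],[-5,-50,-36],0],[[0,0,0],[-10,-100,-72],0],[[0,0,0],[-15,-150,-107],0],[[0,0,0],[-19,-200,-143],0],[[0,0,0],[-19,-250,-179],0],[[0,0,0],[-19,-300,-215],0],[[0,0,0],[-19,-350,-250],0],[[0,0,0],[-19,-400,-286],0],[[0,0,0],[-19,-430,-308],0],[[0,0,0],[-19,-444,-317],0]]'; python3 - <<'E'
from h import *
from workcell import readout
o=readout.get_obs()
print(o["joint_pos"],o["clock"])
s,t,M=go(o,[.5185,.1507,.25]);print(s,t);print(M)
E
```

```text
clock: 1.4
position: [0.5195, 0.1489, 0.2499]
ee_rot: [-0.413, 0.575, 0.412, 0.574]
ft_force: [0.3, 0.5, 0.9]
grip_width: 0.998
[-0.66914828  0.13130801  0.33632973  1.6753396  -0.04306235  1.34335755
  0.91926511] 1.4
[-0.1  1.5  1.4] [-0.   -0.09  0.  ]
[[-0.    -0.947  0.32 ]
 [-0.002  0.32   0.947]
 [-1.    -0.    -0.002]]
```

```bash
python3 - <<'E'
from h import *
from workcell import readout,camera
o=readout.get_obs(); c=camera("wrist"); T=wT(o,c)
cv2.imwrite("pics/w1.png",c["pixels"][:,:,::-1]); pickle.dump((o,c),open("w1.pkl","wb"))
uv,P=cloud(c,T)
near=np.hypot(P[:,0]-.5185,P[:,1]-.1507)<.05
for a,b in [(.105,.118),(.094,.105),(.084,.090),(.064,.083),(.038,.043)]:
    m=near&(P[:,2]>a)&(P[:,2]<b); 
    if m.sum(): print(a,b,m.sum(),P[m].mean(0).round(4),P[m].min(0).round(4),P[m].max(0).round(4))
hs=cv2.cvtColor(c["pixels"],cv2.COLOR_RGB2HSV)
red=(((hs[...,0]<8)|(hs[...,0]>172))&(hs[...,1]>120)).astype(np.uint8)
n,l,st,ce=cv2.connectedComponentsWithStats(red)
for i in range(1,n):
    if st[i,4]>100: print(st[i],ce[i],onz(c,[ce[i]],.105,T))
E
```

```text
0.105 0.118 788 [0.5187 0.1521 0.1103] [0.5067 0.1392 0.105 ] [0.5317 0.1646 0.113 ]
0.094 0.105 75 [0.5097 0.1546 0.0996] [0.5066 0.1401 0.0942] [0.5196 0.1645 0.1049]
0.084 0.09 674 [0.5166 0.1528 0.0878] [0.4971 0.1294 0.084 ] [0.5412 0.1741 0.09  ]
0.064 0.083 358 [0.511  0.1544 0.0742] [0.497  0.13   0.0641] [0.5371 0.1742 0.083 ]
0.038 0.043 5689 [0.513  0.1518 0.0402] [0.4686 0.1009 0.038 ] [0.5683 0.2007 0.043 ]
[266 174  32  34 506] [281.33794466 189.43083004] [[0.51757719 0.15240552 0.105     ]]
```

View pics/w1.png

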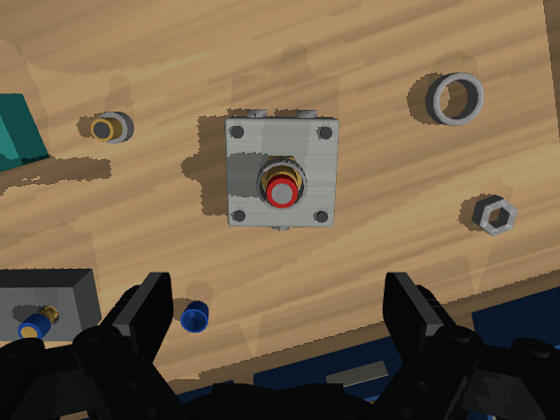

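The wrist picture shows the red grip at (281,189) with the collar around it, centred between the jaws' sides. Both views agree within about 1 mm, so I take the axis at (0.519, 0.1515). I'll pre-turn clockwise to leave joint 7 room for the search.

```bash
python3 -c "
from h import *
from workcell import readout
print(go(readout.get_obs(),[.519,.1515,.13])[0])"
python3 -m inch '[[[10,0,0],[20,1,2],0],[[20,0,0],[40,2,2],0],[[30,0,0],[60,2,2],0],[[40,0,0],[80,2,2],0],[[50,0,0],[100,2,2],0],[[60,0,0],[120,2,2],0],[[60,0,0],[120,2,2],0]]'; python3 - <<'E'
from h import *
from workcell import readout
o=readout.get_obs()
print(o["joint_pos"],o["clock"])
s,t,M=go(o,[.519,.1515,.062]);print(s,t);print(M)
E
```

```text
[119.9   2.1   2.9]
clock: 2.33
position: [0.5171, 0.1521, 0.1286]
ee_rot: [-0.072, 0.705, 0.07, 0.702]
ft_force: [-0.2, -0.2, 0.7]
grip_width: 1.003
[-0.7348423   0.23587749  0.41377906  1.83334785 -0.10398186  1.0976694
 -0.08237545] 2.325
[66.5 -0.8  2. ] [ 0.   -0.21  0.12]
[[-0.003 -0.2    0.98 ]
 [-0.003  0.98   0.2  ]
 [-1.    -0.002 -0.004]]
```

```bash
python3 -m inch '[[[0,0,0],[22,-1,2],0],[[0,0,0],[44,-1,2],0],[[0,0,0],[60,-1,2],0],[[0,0,0],[66.5,-1,2],0],[[0,0,0],[66.5,-1,2],0],[[0,0,0],[66.5,-1,2],0]]'; python3 - <<'E'
from h import *
from workcell import readout,camera
o=readout.get_obs()
print(o["ft_force"],o["clock"])
s,t,M=go(o,[.519,.1515,.062]);print(s,t)
c=camera("wrist");cv2.imwrite("pics/w2.png",c["pixels"][:,:,::-1])
E
```

```text
clock: 3.08
position: [0.5196, 0.1515, 0.0628]
ee_rot: [-0.072, 0.704, 0.07, 0.703]
ft_force: [-0.4, -0.2, -0.2]
grip_width: 0.997
[-0.35653085 -0.23427675 -0.21895526] 3.075
[ 0.8  0.1 -0.6] [ 0.   -0.14  0.1 ]
```

View pics/w2.png

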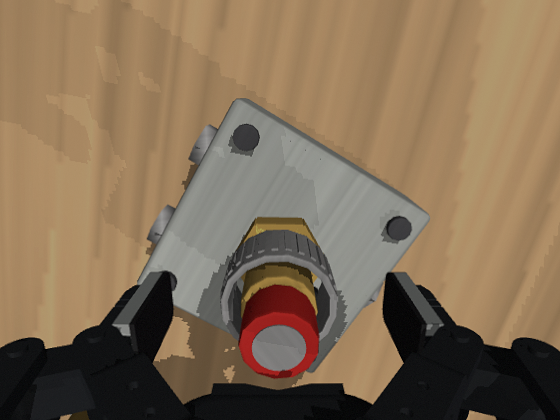

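The collar sits between the pads: its rim spans columns 225–340 and the pad inner faces are at 171 and 386. It's centred, so I close.

```bash
python3 -m inch '[[[0,0,0],[0,0,0],0.3],[[0,0,0],[0,0,0],0.4],[[0,0,0],[0,0,0],0.5],[[0,0,0],[0,0,0],1],[[0,0,0],[0,0,0],1],[[0,0,0],[0,0,0],1]]' 50; python3 - <<'E'
from h import *
from workcell import readout,camera
o=readout.get_obs()
print(o["ft_force"],o["torque"],o["clock"])
s,t,M=go(o,[.519,.1515,.062]);print(s,t)
E
```

```text
clock: 3.88
position: [0.52, 0.1516, 0.0631]
ee_rot: [-0.072, 0.704, 0.07, 0.703]
ft_force: [2.5, 0.6, 3.5]
grip_width: 0.502
[2.45754985 0.58252467 3.46468698] [ 0.05957653 -0.48252557  0.08532475] 3.875
[ 1.1  0.1 -1. ] [ 0.   -0.08  0.09]
```

```bash
python3 -m inch '[[[0,0,0],[1,0,0],1],[[0,0,0],[2,0,0],1],[[0,0,0],[3,0,0],1],[[0,0,0],[3,0,0],1]]'; python3 -m inch '[[[0,0,0],[0.7,0,0],1],[[0,0,0],[0.7,0,0],1]]'
```

```text
clock: 4.38
position: [0.5201, 0.1516, 0.0603]
ee_rot: [-0.072, 0.704, 0.07, 0.703]
ft_force: [-0.6, 0.1, 7.6]
grip_width: 0.505
clock: 4.62
position: [0.5201, 0.1516, 0.0601]
ee_rot: [-0.071, 0.704, 0.071, 0.703]
ft_force: [-2.6, -0.9, 11.3]
grip_width: 0.507
```

```bash
python3 -m inch '[[[-2,0,0],[1,0,0],1],[[-4,0,0],[1,0,0],1],[[-6,0,0],[1,0,0],1],[[-8,0,0],[1,0,0],1],[[-8,0,0],[1,0,0],1]]'; python3 - <<'E'
from h import *
from workcell import readout,camera
o=readout.get_obs()
print(o["torque"],R.from_quat(o["ee_rot"]).as_matrix()[:,2],o["joint_pos"][6])
E
```

```text
clock: 5.25
position: [0.5202, 0.1516, 0.0599]
ee_rot: [-0.12, 0.697, 0.12, 0.696]
ft_force: [-4.7, -0.6, 15.5]
grip_width: 0.508
[-0.31610123  0.60694846 -0.02450837] [ 0.94240861  0.33446088 -0.00139041] 0.090096611894507
```

```bash
python3 -m inch '[[[-2,0,0],[0.8,0,0],1],[[-4,0,0],[0.8,0,0],1],[[-6,0,0],[0.8,0,0],1],[[-8,0,0],[0.8,0,0],1],[[-8,0,0],[0.8,0,0],1]]'; python3 - <<'E'
from h import *
from workcell import readout,camera
o=readout.get_obs()
print(o["torque"],R.from_quat(o["ee_rot"]).as_matrix()[:,2],o["joint_pos"][6])
c=camera("wrist");cv2.imwrite("pics/w3.png",c["pixels"][:,:,::-1])
E
```

```text
clock: 5.88
position: [0.5202, 0.1516, 0.0599]
ee_rot: [-0.168, 0.687, 0.168, 0.686]
ft_force: [-3.7, -1.3, 15.0]
grip_width: 0.505
[-0.28770627  0.66145741 -0.04433687] [ 0.88653609  0.46265772 -0.00126323] 0.2227050076266973
```

View pics/w3.png

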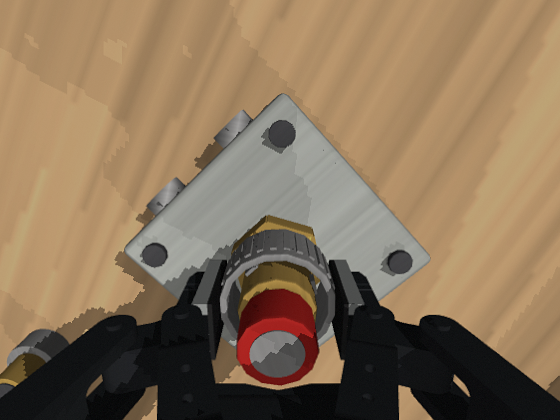

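The pads hold the collar (columns 222–335), and it turns with the jaws. I continue.

```bash
for k in 1; do python3 -m inch '[[[-2,0,0],[0.8,0,0],1],[[-4,0,0],[0.8,0,0],1],[[-6,0,0],[0.8,0,0],1],[[-8,0,0],[0.8,0,0],1],[[-8,0,0],[0.8,0,0],1]]'; done; python3 -c "
from workcell import readout
o=readout.get_obs();print(o['torque'],o['joint_pos'][6])"
```

```text
clock: 6.55
position: [0.5203, 0.1517, 0.0599]
ee_rot: [-0.216, 0.674, 0.216, 0.673]
ft_force: [-3.1, -0.7, 15.3]
grip_width: 0.496
[-0.17649143  0.61428452 -0.02972329] 0.35511288302697913
```

```bash
python3 -m inch '[[[-2,0,0],[0.8,0,0],1],[[-4,0,0],[0.8,0,0],1],[[-6,0,0],[0.8,0,0],1],[[-8,0,0],[0.8,0,0],1],[[-8,0,0],[0.8,0,0],1]]'; python3 -c "
from workcell import readout
o=readout.get_obs();print(o['torque'],o['joint_pos'][6])"
```

```text
clock: 7.18
position: [0.5203, 0.1517, 0.0597]
ee_rot: [-0.262, 0.657, 0.263, 0.656]
ft_force: [-2.9, -1.3, 12.9]
grip_width: 0.503
[-0.19547391  0.48814726  0.07102541] 0.4881156760166776
```

```bash
python3 -m inch '[[[-2,0,0],[0.9,0,0],1],[[-4,0,0],[0.9,0,0],1],[[-6,0,0],[0.9,0,0],1],[[-6,0,0],[0.9,0,0],1]]'; python3 -c "
from workcell import readout
o=readout.get_obs();print(o['torque'],o['joint_pos'][6])"
```

```text
clock: 7.68
position: [0.5203, 0.1518, 0.059]
ee_rot: [-0.296, 0.642, 0.297, 0.642]
ft_force: [0.5, 0.1, 5.5]
grip_width: 0.502
[ 0.03647025 -0.11950409  0.16760791] 0.5881810526522906
```

```bash
python3 -m inch '[[[-2,0,0],[0.8,0,0],1],[[-4,0,0],[0.8,0,0],1],[[-6,0,0],[0.8,0,0],1],[[-6,0,0],[0.8,0,0],1]]'; python3 -c "
from workcell import readout
o=readout.get_obs();print(o['torque'],o['joint_pos'][6])"
```

```text
clock: 8.18
position: [0.5203, 0.1518, 0.0582]
ee_rot: [-0.33, 0.626, 0.33, 0.625]
ft_force: [0.7, -0.8, 5.4]
grip_width: 0.506
[ 0.00266779 -0.21160043  0.00641118] 0.6883092064755263
```

```bash
python3 -m inch '[[[0,0,0],[0.8,0,0],1],[[0,0,0],[1.6,0,0],1],[[0,0,0],[2.2,0,0],1],[[0,0,0],[2.2,0,0],1]]'; python3 - <<'E'
from h import *
from workcell import readout,camera
o=readout.get_obs()
print(o["torque"],o["joint_pos"][6])
c=camera("wrist");cv2.imwrite("pics/w4.png",c["pixels"][:,:,::-1])
E
```

```text
clock: 8.68
position: [0.5203, 0.1518, 0.056]
ee_rot: [-0.33, 0.626, 0.33, 0.625]
ft_force: [0.5, -0.4, 6.5]
grip_width: 0.499
[ 0.0504743  -0.16295651  0.06842682] 0.6892171071971896
```

View pics/w4.png

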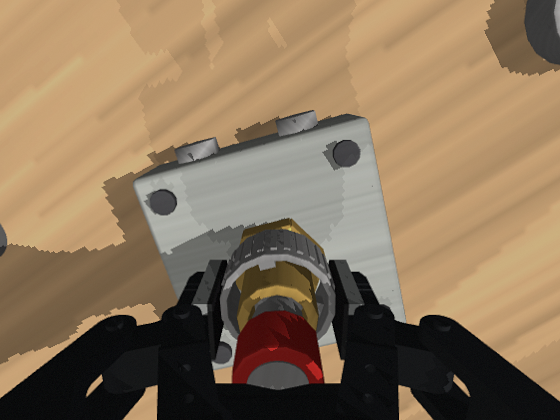

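The collar has sunk with the pads and the force follows the spring rate, so it's in the slot. I draw on gently to the stop.

```bash
python3 -m inch '[[[0,0,0],[0.8,0,0],1],[[0,0,0],[1.6,0,0],1],[[0,0,0],[2.2,0,0],1],[[0,0,0],[2.4,0,0],1],[[0,0,0],[2.5,0,0],1],[[0,0,0],[2.5,0,0],1]]'; python3 - <<'E'
from h import *
from workcell import readout,camera
o=readout.get_obs()
print(o["torque"],o["joint_pos"][6])
c=camera("wrist");cv2.imwrite("pics/w5.png",c["pixels"][:,:,::-1])
c=camera("scene");cv2.imwrite("pics/s5.png",cv2.resize(c["pixels"][150:250,290:420,::-1],(780,600),interpolation=cv2.INTER_CUBIC))
E
```

```text
clock: 9.48
position: [0.5203, 0.1518, 0.0538]
ee_rot: [-0.33, 0.626, 0.33, 0.625]
ft_force: [-0.9, -0.9, 7.9]
grip_width: 0.499
[-0.06396041  0.0967193   0.02479274] 0.6902077138766811
```

View pics/w5.png

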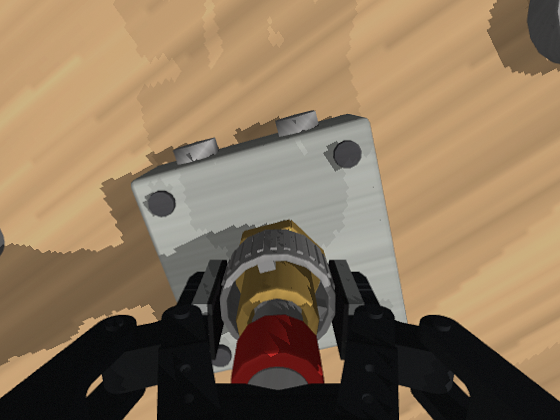

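View pics/s5.png

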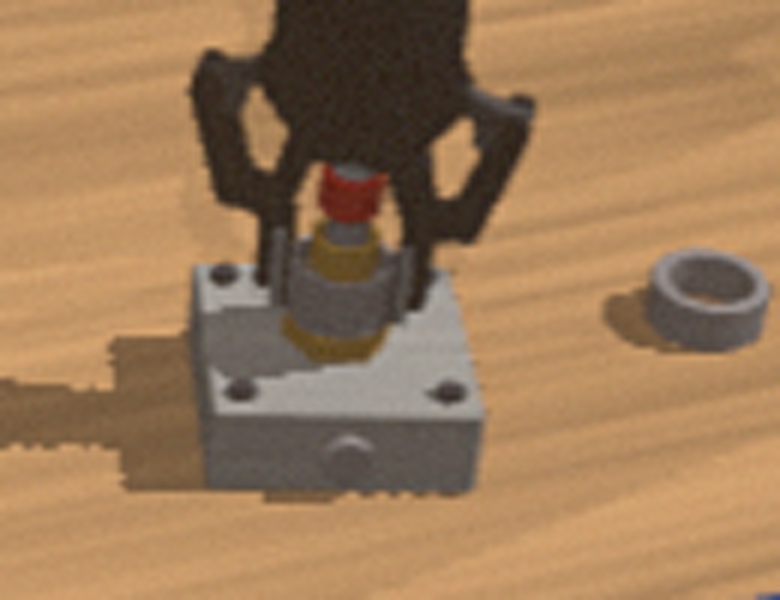

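The wrist view now shows bare steel stem between brass and red, at (275,308). The scene crop shows it too, at (350,233), so the ejector has lifted the plug. I feel for the stop once more.

```bash
python3 -m inch '[[[0,0,0],[0.6,0,0],1],[[0,0,0],[0.6,0,0],1],[[0,0,0],[0.6,0,0],1]]'; python3 -c "
from h import *
from workcell import readout
o=readout.get_obs();print(o['torque'],go(o,[.519,.1515,.062]))"
```

```text
clock: 9.95
position: [0.5203, 0.1518, 0.0537]
ee_rot: [-0.329, 0.626, 0.331, 0.625]
ft_force: [-2.3, -1.4, 11.3]
grip_width: 0.506
[-0.15166099  0.33164691  0.05460802] (array([-8.3,  0.9, -1. ]), array([-0. ,  0. , -0.1]), array([[-0.001, -0.826,  0.564],
       [ 0.001,  0.564,  0.826],
       [-1.   ,  0.002,  0.   ]]))
```

That is the stop at 9.4 mm, felt at 11 N. I let the collar ease up onto the stem, then open.

```bash
python3 -m inch '[[[0,0,0],[-1,0,0],1],[[0,0,0],[-2,0,0],1],[[0,0,0],[-3,0,0],1],[[0,0,0],[-3.5,0,0],1],[[0,0,0],[-3.5,0,0],1]]'; python3 -m inch '[[[0,0,0],[0,0,0],0.4],[[0,0,0],[0,0,0],0.3],[[0,0,0],[0,0,0],0.15],[[0,0,0],[0,0,0],0],[[0,0,0],[0,0,0],0],[[0,0,0],[0,0,0],0]]'; python3 - <<'E'
from h import *
from workcell import readout,camera
o=readout.get_obs()
c=camera("wrist");cv2.imwrite("pics/w6.png",c["pixels"][:,:,::-1]);T=wT(o,c)
print(go(o,[.519,.1515,.084]))
uv,P=cloud(c,T);n=np.hypot(P[:,0]-.519,P[:,1]-.1515)<.0245
for a,b in [(.112,.13),(.098,.112),(.091,.097),(.07,.0895)]:
    m=n&(P[:,2]>a)&(P[:,2]<b)
    if m.any():print(a,m.sum(),P[m].mean(0).round(4),P[m].min(0).round(4),P[m].max(0).round(4))
E
```

```text
clock: 10.58
position: [0.5203, 0.1518, 0.0572]
ee_rot: [-0.329, 0.626, 0.331, 0.625]
ft_force: [0.3, 0.1, 4.8]
grip_width: 0.503
clock: 11.32
position: [0.5203, 0.1518, 0.0572]
ee_rot: [-0.329, 0.626, 0.331, 0.625]
ft_force: [-1.1, 0.2, 0.5]
grip_width: 1.0
(array([-26.8,   1. ,  -0.9]), array([ 0. , -0. , -0.1]), array([[-0.001, -0.826,  0.564],
       [ 0.001,  0.564,  0.826],
       [-1.   ,  0.002, -0.   ]]))
0.112 4485 [0.5149 0.1575 0.1189] [0.5034 0.1438 0.112 ] [0.5296 0.1696 0.13  ]
0.098 1399 [0.5117 0.1587 0.1077] [0.5072 0.1449 0.101 ] [0.5236 0.1665 0.112 ]
0.091 427 [0.5132 0.1562 0.0935] [0.5053 0.1418 0.091 ] [0.5263 0.1648 0.097 ]
0.07 6061 [0.5113 0.1568 0.0803] [0.4967 0.13   0.07  ] [0.5397 0.1745 0.0895]
```

View pics/w6.png

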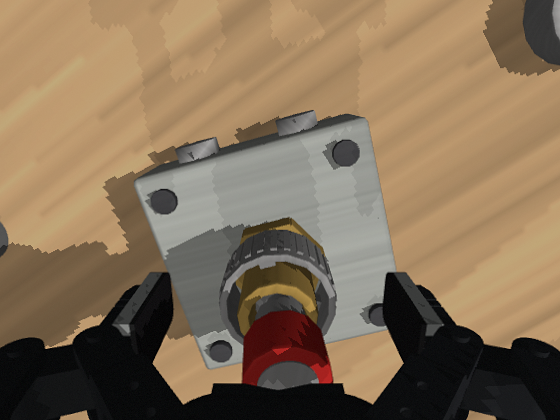

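The plug has popped up 9 mm (red grip around (288,350), grip z about 101–119 mm) and the collar stays partly back. I check the grip top's centre, since the plug seems to lean slightly in the bore.

```bash
python3 -m inch '[[[0,0,0],[-20,0,0],0],[[0,0,0],[-50,0,0],0],[[0,0,0],[-78,0,0],0],[[0,0,0],[-78,0,0],0],[[0,0,0],[-78,0,0],0]]'; python3 - <<'E'
from h import *
from workcell import readout,camera
o=readout.get_obs()
c=camera("wrist");cv2.imwrite("pics/w7.png",c["pixels"][:,:,::-1]);T=wT(o,c)
uv,P=cloud(c,T);n=np.hypot(P[:,0]-.519,P[:,1]-.1515)<.0265
for a,b in [(.117,.123),(.103,.115),(.085,.0885),(.08,.085)]:
    m=n&(P[:,2]>a)&(P[:,2]<b)
    if m.any():
        q=P[m];print(a,m.sum(),q.mean(0).round(4),((q.min(0)+q.max(0))/2).round(4),q.min(0).round(4),q.max(0).round(4)); print(go(o,q.mean(0))[0])
print(go(o,[.5195,.1515,.095]))
E
```

```text
clock: 12.0
position: [0.52, 0.1517, 0.1345]
ee_rot: [-0.329, 0.626, 0.331, 0.625]
ft_force: [-0.2, 0.1, -0.0]
grip_width: 1.0
0.117 2077 [0.5201 0.154  0.12  ] [0.5208 0.1536 0.1198] [0.508  0.1409 0.1171] [0.5336 0.1662 0.1226]
[14.5  1.3  1.9]
0.103 389 [0.5116 0.1583 0.1094] [0.5152 0.1556 0.109 ] [0.5074 0.1451 0.103 ] [0.523 0.166 0.115]
[25.1 10.7  0.7]
0.085 117 [0.5105 0.1572 0.0867] [0.5164 0.1517 0.0867] [0.4988 0.1317 0.085 ] [0.534  0.1718 0.0885]
[47.8 10.8 -0.8]
0.08 1137 [0.5122 0.1553 0.0832] [0.5183 0.1521 0.0825] [0.497  0.1299 0.08  ] [0.5395 0.1744 0.085 ]
[51.4  8.4 -1.4]
(array([39.5,  0.3, -0.4]), array([ 0.  , -0.03, -0.12]), array([[-0.002, -0.826,  0.564],
       [ 0.001,  0.564,  0.826],
       [-1.   ,  0.002, -0.001]]))
```

View pics/w7.png

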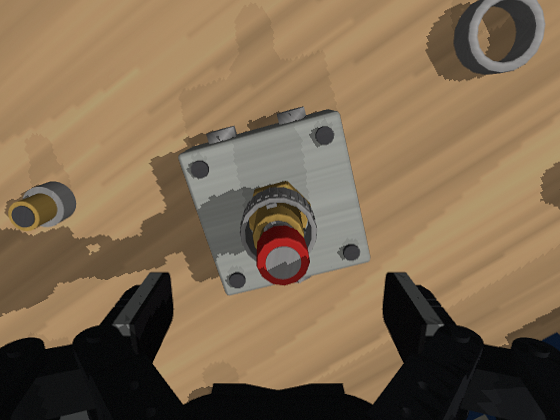

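The grip top is at (284,265), about 2 mm off-axis, so the plug has only a slight lean. The collar is held at about 83–84 mm. I descend and grip the plug with the pads' ends clear of the 90 mm tube.

```bash
python3 -m inch '[[[0,0,0],[20,0.6,0.7],0],[[0,0,0],[38.5,0.6,0.7],0],[[0,0,0],[38.5,0.6,0.7],0],[[0,0,0],[38.5,0.6,0.7],0.3],[[0,0,0],[38.5,0.6,0.7],0.5],[[0,0,0],[38.5,0.6,0.7],1],[[0,0,0],[38.5,0.6,0.7],1],[[0,0,0],[38.5,0.6,0.7],1],[[0,0,0],[38.5,0.6,0.7],1]]' 50; python3 - <<'E'
from h import *
from workcell import readout,camera
o=readout.get_obs()
print(o["torque"])
c=camera("wrist");cv2.imwrite("pics/w8.png",c["pixels"][:,:,::-1])
E
```

```text
clock: 13.18
position: [0.5198, 0.1527, 0.0959]
ee_rot: [-0.329, 0.626, 0.331, 0.625]
ft_force: [-0.1, 2.2, 10.1]
grip_width: 0.284
[ 0.32952429 -0.26090731 -0.00805553]
```

View pics/w8.png

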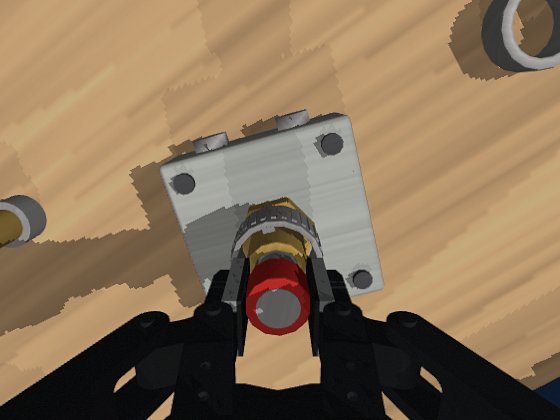

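The grip is held between the pads (columns 245–313). I pull straight up.

```bash
python3 -m inch '[[[0,0,0],[-3,0,0],1],[[0,0,0],[-6,0,0],1],[[0,0,0],[-9,0,0],1],[[0,0,0],[-12,0,0],1],[[0,0,0],[-15,0,0],1],[[0,0,0],[-17,0,0],1]]';  python3 -m inch '[[[0,0,0],[-4,0,0],1],[[0,0,0],[-8,0,0],1],[[0,0,0],[-12,0,0],1],[[0,0,0],[-18,0,0],1],[[0,0,0],[-26,0,0],1],[[0,0,0],[-36,0,0],1],[[0,0,0],[-48,0,0],1],[[0,0,0],[-60,0,0],1],[[0,0,0],[-60,0,0],1]]'; python3 - <<'E'
from h import *
from workcell import readout,camera
o=readout.get_obs()
print(o["torque"],o["joint_pos"])
c=camera("wrist");cv2.imwrite("pics/w9.png",c["pixels"][:,:,::-1])
c=camera("scene");cv2.imwrite("pics/s9.png",cv2.resize(c["pixels"][130:250,280:440,::-1],(800,600),interpolation=cv2.INTER_CUBIC))
uv,P=cloud(c);n=np.hypot(P[:,0]-.519,P[:,1]-.1515)<.024
for a,b in [(.06,.095)]:
    m=n&(P[:,2]>a)&(P[:,2]<b);print(np.histogram(P[m,2],bins=np.arange(.06,.096,.003)))
print(go(o,[.558,-.2318,.2]))
E
```

```text
clock: 13.98
position: [0.52, 0.1524, 0.1135]
ee_rot: [-0.329, 0.626, 0.33, 0.625]
ft_force: [-0.0, -0.4, -1.2]
grip_width: 0.284
clock: 15.1
position: [0.5208, 0.1526, 0.1748]
ee_rot: [-0.329, 0.625, 0.33, 0.626]
ft_force: [0.4, 0.0, -2.3]
grip_width: 0.287
[-0.04503139  0.04098215  0.01590393] [-0.62286715  0.18869413  0.2863285   1.77116089 -0.05867487  1.18944543
  0.65147209]
(array([ 2, 14, 17, 16, 16, 15, 20, 31, 50, 58, 29,  3]), array([0.06 , 0.063, 0.066, 0.069, 0.072, 0.075, 0.078, 0.081, 0.084,
       0.087, 0.09 , 0.093, 0.096]))
(array([ -25.8, -247.7, -296.2]), array([-0.  ,  0.07, -0.05]), array([[-0.   , -0.825,  0.564],
       [ 0.002,  0.564,  0.825],
       [-1.   ,  0.001,  0.001]]))
```

View pics/w9.png

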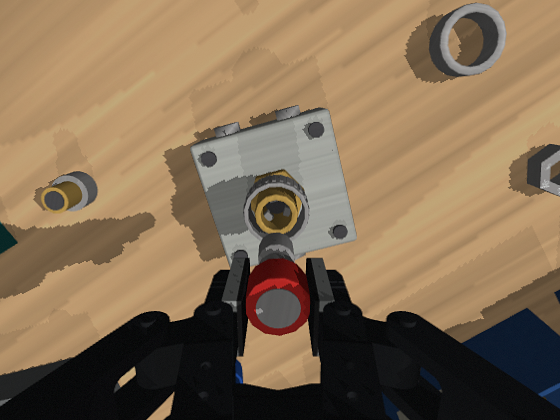

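View pics/s9.png

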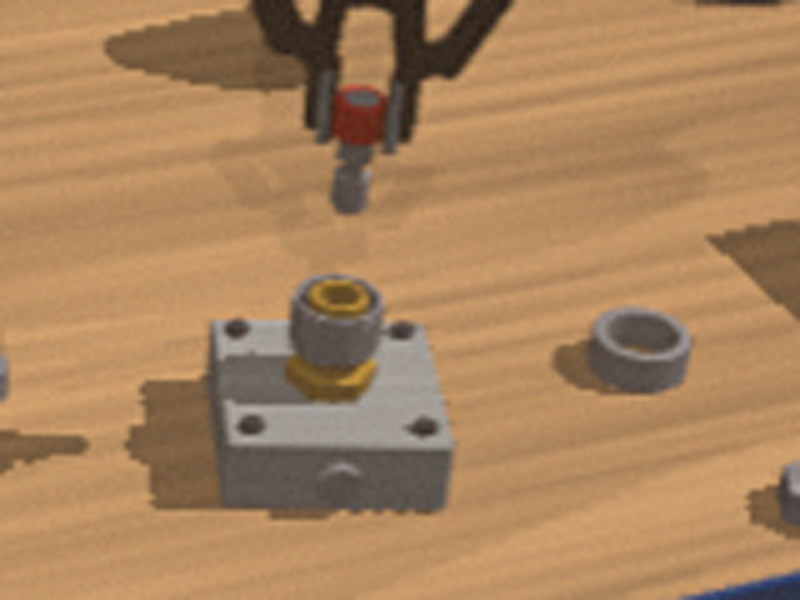

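The plug is out. In the scene crop the collar, at (338,315), is flush with the brass rim again, so it has snapped forward. I carry the plug to above the rack's empty hole, turning the jaws square to the rack's long axis.

```bash
python3 -m inch '[[[4,0,0],[-4,-15,-17],1],[[12,0,0],[-5,-40,-48],1],[[20,0,0],[-5,-70,-84],1],[[29,0,0],[-5,-102,-122],1],[[38,0,0],[-5,-134,-160],1],[[47,0,0],[-5,-166,-198],1],[[56,0,0],[-5,-198,-236],1],[[64,0,0],[-5,-225,-268],1],[[70,0,0],[-5,-241,-288],1],[[74,0,0],[-5,-248,-296],1]]'; python3 -m inch '[[[0,0,0],[0,0,0],1],[[0,0,0],[0,0,0],1]]'; python3 - <<'E'
from h import *
from workcell import readout,camera
o=readout.get_obs()
print(o["joint_pos"])
c=camera("wrist");cv2.imwrite("pics/w10.png",c["pixels"][:,:,::-1]);pickle.dump((o,c),open("w10.pkl","wb"))
for n in ["scene","top"]:
    c=camera(n);pickle.dump(c,open(n+"10.pkl","wb"));cv2.imwrite(f"pics/{n}10.png",c["pixels"][:,:,::-1])
print(go(o,[.558,-.2318,.17]))
E
```

```text
clock: 16.45
position: [0.5563, -0.2355, 0.1779]
ee_rot: [0.115, 0.699, -0.116, 0.697]
ft_force: [-0.6, 0.5, -1.7]
grip_width: 0.282
clock: 16.7
position: [0.5558, -0.2358, 0.1778]
ee_rot: [0.115, 0.699, -0.116, 0.696]
ft_force: [0.2, -0.2, -0.7]
grip_width: 0.276
[-0.20895744  0.37009091  0.67431919  1.62016694 -0.2391195   1.23910959
  0.18222257]
(array([7.8, 4.5, 0.8]), array([-0.  , -0.18,  0.09]), array([[-0.003,  0.323,  0.946],
       [-0.001,  0.946, -0.323],
       [-1.   , -0.002, -0.003]]))
```

View pics/w10.png

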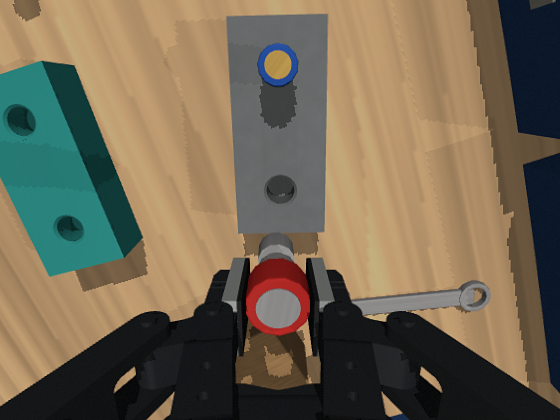

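View pics/scene10.png

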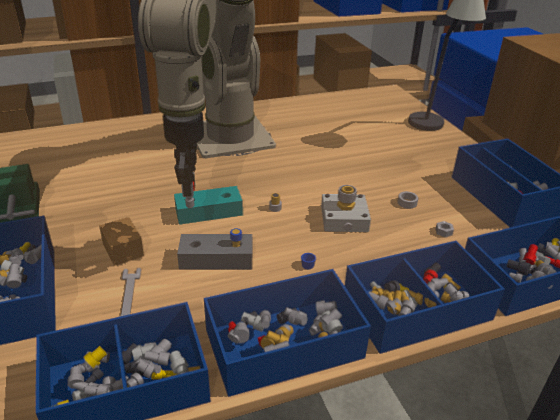

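The wrist view shows the empty hole at about (281,189), the stem's lower end at about (276,240) and the blue plug at (278,65). I measure the hole and the held stem together.

```bash
python3 - <<'E'
from h import *
o,c=pickle.load(open("w10.pkl","rb"));T=wT(o,c);im=c["pixels"]
# hole: dark blob in rack top
g=cv2.cvtColor(im,cv2.COLOR_RGB2GRAY)
uv,P=cloud(c,T);Z=np.zeros(g.shape);Z[uv[:,1],uv[:,0]]=P[:,2]
roi=np.zeros_like(g);roi[165:215,255:308]=1
top=(Z>.042)&(Z<.050)
low=((Z<.0425)&(roi>0)).astype(np.uint8)
n,l,st,ce=cv2.connectedComponentsWithStats(low);i=1+np.argmax(st[1:,4]);print("hole blob",st[i],ce[i])
k=max(cv2.findContours((l==i).astype(np.uint8),0,1)[0],key=len).reshape(-1,2)
w=onz(c,k,.045,T);(cx,cy),r=cv2.minEnclosingCircle(w[:,:2].astype(np.float32));print("circle",cx,cy,r)
f=cv2.fitEllipse(w[:,:2].astype(np.float32));print("ellipse",f)
dk=((g<70)&(roi>0)).astype(np.uint8)
n,l,st,ce=cv2.connectedComponentsWithStats(dk);i=1+np.argmax(st[1:,4]);print("dark",st[i],ce[i])
k=max(cv2.findContours((l==i).astype(np.uint8),0,1)[0],key=len).reshape(-1,2)
print(cv2.fitEllipse(onz(c,k,.045,T)[:,:2].astype(np.float32)))
# held plug: points in tool frame
Pt=(P-o["position"])@R.from_quat(o["ee_rot"]).as_matrix()*1000
reg=(np.abs(Pt[:,2])<12)&(np.abs(Pt[:,1])<25)&(Pt[:,0]>-32)&(Pt[:,0]<45)
hist=np.c_[uv,Pt][reg]
for a in range(-30,45,5):
    m=(hist[:,2]>=a)&(hist[:,2]<a+5)
    if m.sum()>3:
        q=hist[m];print(a,m.sum(),"y",q[:,3].min().round(1),q[:,3].max().round(1),"z",q[:,4].min().round(1),q[:,4].max().round(1),"px",q[:,:2].mean(0).round())
cv2.imwrite("pics/w10c.png",cv2.resize(im[150:350,190:370],(720,800))[:600,:,::-1])
E
```

```text
hole blob [266 177  29  28 587] [279.96592845 190.17546848]
circle 0.5575671195983887 -0.23190461099147797 0.011706343851983547
ellipse ((0.5581329464912415, -0.23192760348320007), (0.020869463682174683, 0.02131778374314308), 10.165444374084473)
dark [266 175  30  29 607] [280.10708402 188.49917628]
((0.5586956739425659, -0.2308589220046997), (0.02147466316819191, 0.02210342511534691), 120.58912658691406)
-30 106 y -10.9 11.5 z -8.2 11.9 px [304. 308.]
-25 3175 y -13.7 12.0 z -12.0 12.0 px [279. 304.]
-20 367 y -10.9 12.3 z -12.0 11.9 px [280. 276.]
-15 351 y 2.9 12.2 z -12.0 11.9 px [280. 270.]
-10 218 y 2.1 12.1 z -11.8 12.0 px [281. 265.]
-5 20 y 1.3 10.1 z 11.4 11.8 px [306. 268.]
0 75 y 4.5 8.0 z -7.9 5.4 px [276. 258.]
5 80 y 2.5 8.2 z -9.0 6.4 px [276. 256.]
15 374 y -1.9 8.3 z -10.0 7.4 px [275. 250.]
20 122 y 0.5 8.3 z -10.3 7.1 px [275. 243.]
25 125 y 1.0 8.3 z -10.1 6.8 px [276. 239.]
30 65 y 0.8 8.2 z -10.2 6.9 px [275. 236.]
```

View pics/w10c.png

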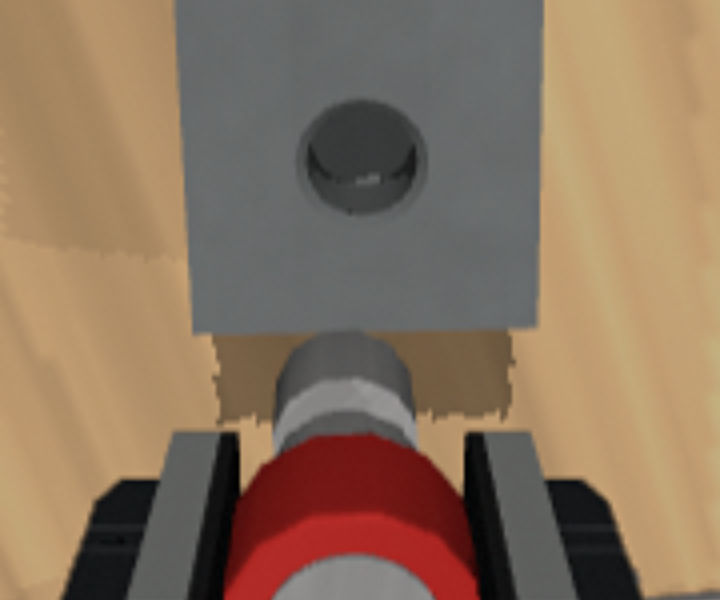

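Hole centre is at (0.558, -0.232), with the top and wrist views agreeing. The stem is upright, with its tip about 1 mm off the tool axis. I descend to just above the mouth.

```bash
python3 -m inch '[[[0,0,0],[20,3,1],1],[[0,0,0],[45,5,2],1],[[0,0,0],[70,5,2],1],[[0,0,0],[85,5,2],1],[[0,0,0],[90,5,2],1],[[0,0,0],[90,5,2],1],[[0,0,0],[90,5,2],1]]';  python3 - <<'E'
from h import *
from workcell import readout,camera
o=readout.get_obs()
c=camera("wrist");cv2.imwrite("pics/w11.png",c["pixels"][:,:,::-1])
c=camera("scene");cv2.imwrite("pics/s11.png",cv2.resize(c["pixels"][190:280,160:280,::-1],(800,600),interpolation=cv2.INTER_CUBIC))
print(go(o,[.558,-.2318,.055])[:2])
E
```

```text
clock: 17.73
position: [0.5602, -0.231, 0.0888]
ee_rot: [0.115, 0.698, -0.116, 0.697]
ft_force: [0.4, 0.3, -1.9]
grip_width: 0.283
(array([33.8, -1.4, -1.8]), array([-0.  , -0.07,  0.06]))
```

View pics/w11.png

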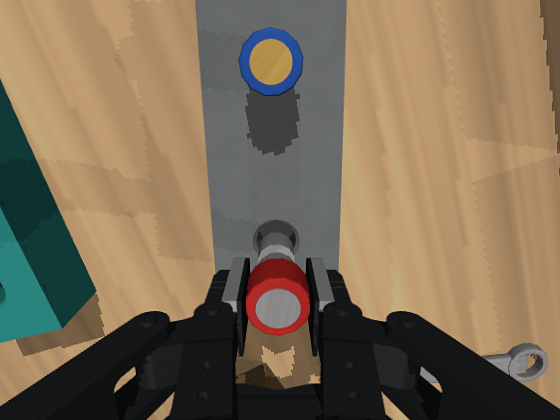

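View pics/s11.png

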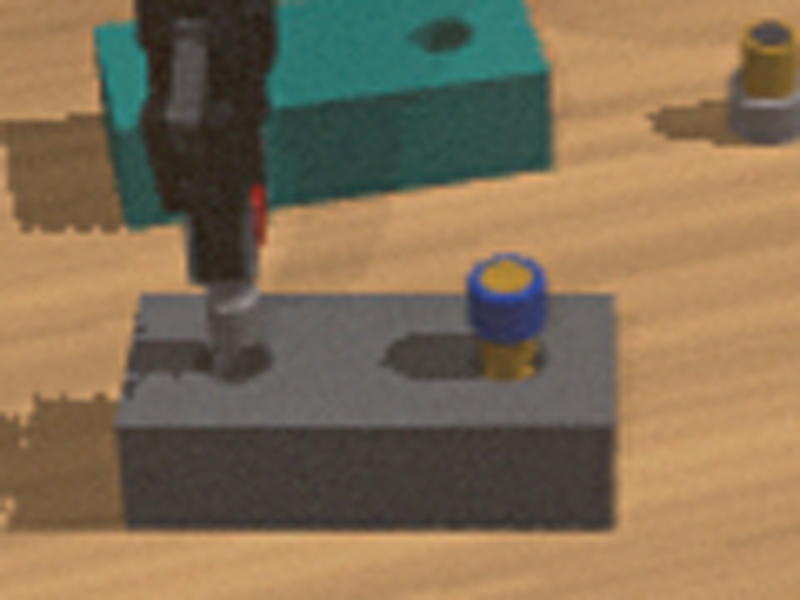

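```bash
python3 - <<'E'
from h import *
im=cv2.imread("pics/w11.png")
cv2.imwrite("pics/w11c.png",cv2.resize(im[205:275,235:320],(728,600),interpolation=cv2.INTER_CUBIC))
E
```

```text
(no output)
```

View pics/w11c.png

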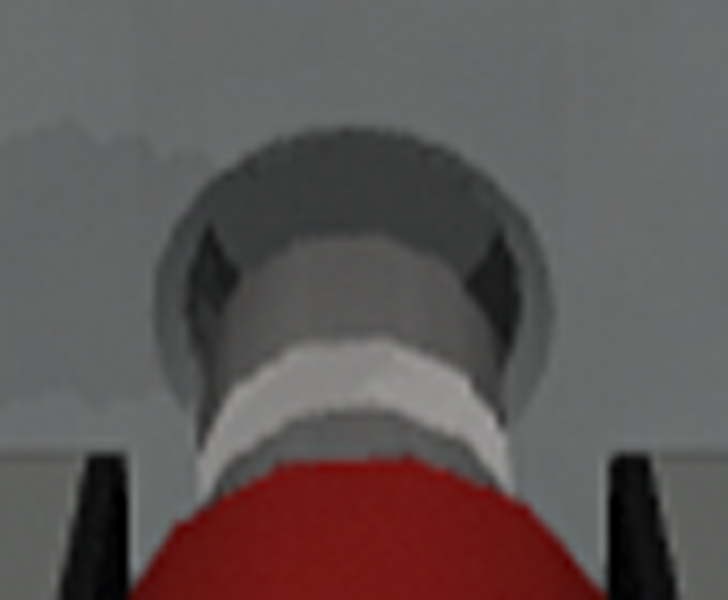

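```bash
python3 - <<'E'
from h import *
from workcell import readout
o,c=pickle.load(open("w10.pkl","rb"))
o=readout.get_obs();T=wT(o,c)
M=R.from_quat(o["ee_rot"]).as_matrix()
for n,px,z in [("tip54",[276.4,232.6],.054),("tip53",[276.4,232.6],.053),("tip55",[276.4,232.6],.055),("holefar",[276.4,219.9],.045),("hl",[253.1,242],.045),("hr",[299.5,242],.045),("stl",[261,240],.054),("str",[292.2,240],.054)]:
    print(n,((onz(c,[px],z,T)[0]-o["position"])@M*1000).round(1))
E
```

```text
tip54 [34.7  7.  -1.2]
tip53 [35.7  6.6 -1.2]
tip55 [33.7  7.3 -1.2]
holefar [43.7 10.9 -1.2]
hl [ 43.7  -2.1 -14.1]
hr [43.7 -2.1 11.6]
stl [34.7  2.8 -9.3]
str [34.7  2.8  7.1]
```

Both wrist measurements put the stem within about 1 mm of the hole's centre. I lower it in stages.

```bash
python3 -m inch '[[[0,0,0],[5,0.4,0],1],[[0,0,0],[10,0.4,0],1],[[0,0,0],[15,0.4,0],1],[[0,0,0],[20,0.4,0],1],[[0,0,0],[20,0.4,0],1]]'
```

```text
clock: 18.45
position: [0.5599, -0.2305, 0.0681]
ee_rot: [0.115, 0.699, -0.116, 0.697]
ft_force: [0.1, -0.3, -1.5]
grip_width: 0.287
```

Free of contact and inside the hole. I go on to the floor.

```bash
python3 -m inch '[[[0,0,0],[4,0,0],1],[[0,0,0],[8,0,0],1],[[0,0,0],[11,0,0],1],[[0,0,0],[12,0,0],1],[[0,0,0],[12,0,0],1]]'; python3 -m inch '[[[0,0,0],[0.7,0,0],1],[[0,0,0],[1.4,0,0],1],[[0,0,0],[1.4,0,0],1]]'
```

```text
clock: 19.08
position: [0.5598, -0.2305, 0.0561]
ee_rot: [0.115, 0.699, -0.116, 0.697]
ft_force: [0.3, 0.2, -0.8]
grip_width: 0.28
clock: 19.45
position: [0.5599, -0.2306, 0.0549]
ee_rot: [0.115, 0.698, -0.116, 0.697]
ft_force: [-0.7, -0.1, 0.9]
grip_width: 0.286
```

```bash
python3 -m inch '[[[0,0,0],[0.6,0,0],1],[[0,0,0],[1,0,0],1],[[0,0,0],[1,0,0],1]]'; python3 - <<'E'
from workcell import camera
import cv2
c=camera("scene");cv2.imwrite("pics/s12.png",cv2.resize(c["pixels"][190:280,160:280,::-1],(800,600),interpolation=cv2.INTER_CUBIC))
E
```

```text
clock: 19.82
position: [0.5601, -0.2307, 0.0547]
ee_rot: [0.115, 0.698, -0.116, 0.697]
ft_force: [-3.1, 2.1, 8.9]
grip_width: 0.283
```

View pics/s12.png

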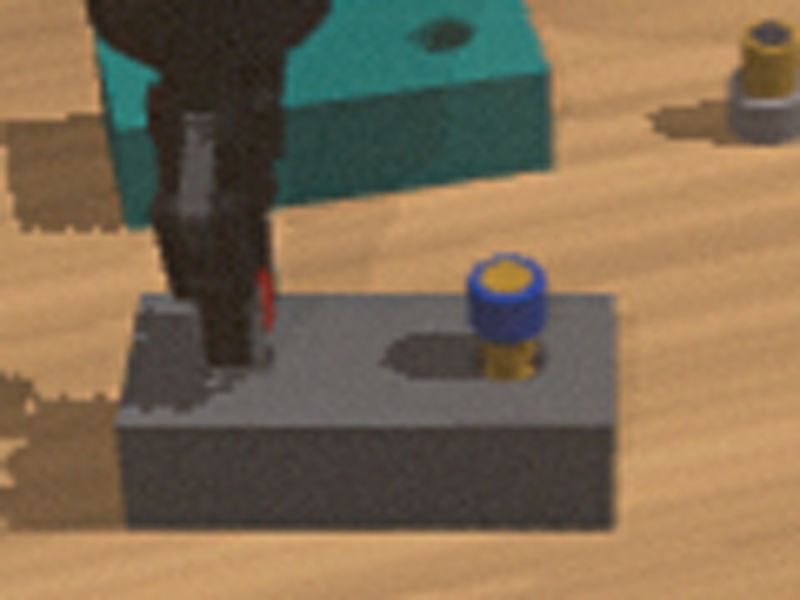

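The floor is felt at TCP z 54.7 mm, as predicted. I relax, release, and withdraw upward.

```bash
python3 -m inch '[[[0,0,0],[-0.5,0,0],0.7],[[0,0,0],[-0.5,0,0],0.6],[[0,0,0],[-0.5,0,0],0.5],[[0,0,0],[-0.5,0,0],0.4],[[0,0,0],[-0.5,0,0],0.2],[[0,0,0],[-0.5,0,0],0.1],[[0,0,0],[-0.5,0,0],0],[[0,0,0],[-0.5,0,0],0],[[0,0,0],[-0.5,0,0],0]]'; python3 -m inch '[[[0,0,0],[-15,0,0],0],[[0,0,0],[-40,0,0],0],[[0,0,0],[-80,0,0],0],[[0,0,0],[-130,0,0],0],[[0,0,0],[-170,0,0],0],[[0,0,0],[-170,0,0],0]]';  python3 - <<'E'
from h import *
from workcell import readout,camera
o=readout.get_obs()
c=camera("wrist");cv2.imwrite("pics/w13.png",c["pixels"][:,:,::-1]);T=wT(o,c)
uv,P=cloud(c,T)
for n,xy in [("red",(.558,-.232)),("blue",(.5853,-.146))]:
    m=(np.hypot(P[:,0]-xy[0],P[:,1]-xy[1])<.02)&(P[:,2]>.072);q=P[m];print(n,m.sum(),q.mean(0),q[:,2].max(),np.median(q[:,2]))
c=camera("scene");cv2.imwrite("pics/s13.png",cv2.resize(c["pixels"][130:280,160:460,::-1],(800,400),interpolation=cv2.INTER_CUBIC))
c=camera("top");cv2.imwrite("pics/t13.png",c["pixels"][:,:,::-1])
E
```

```text
clock: 21.0
position: [0.5601, -0.2307, 0.0552]
ee_rot: [0.115, 0.698, -0.116, 0.697]
ft_force: [0.0, -0.3, 0.5]
grip_width: 0.999
clock: 21.75
position: [0.5618, -0.2317, 0.2297]
ee_rot: [0.115, 0.696, -0.116, 0.699]
ft_force: [0.5, 0.2, 0.2]
grip_width: 0.999
red 5580 [ 0.56187329 -0.22213034  0.27858761] 0.3148126245842154 0.30854430896011453
blue 916 [ 0.58556508 -0.14616179  0.07824248] 0.08058997538125351 0.07826835851552724
```

View pics/w13.png

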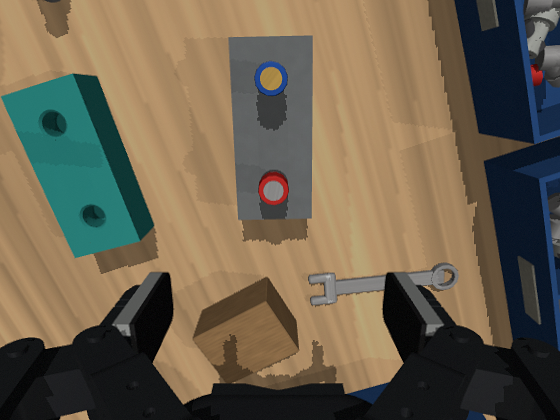

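View pics/s13.png

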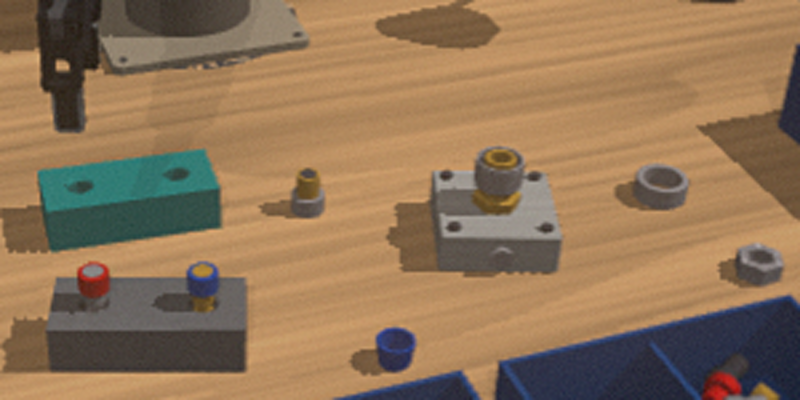

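View pics/t13.png

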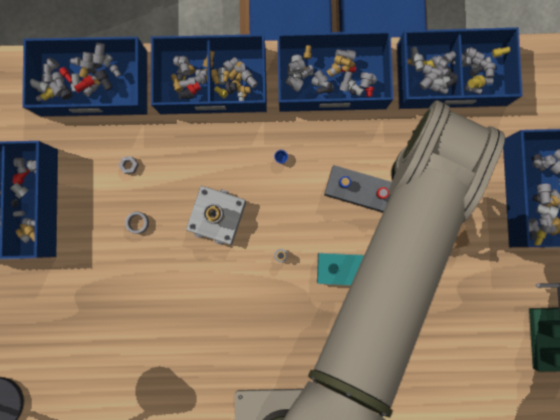

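The red plug stands in the formerly empty hole: wrist (273,188), scene crop (93,280), at the same height as the blue one. The collar is forward, the bystanders haven't moved, and the robot is clear.

```bash
python3 -c "
from workcell import readout,manip
o=readout.get_obs();print(o['clock'],o['joint_velocities'].round(3));print(manip.hand_in())"
```

```text
21.9 [ 0.002  0.015 -0.003  0.012 -0.001 -0.001  0.001]
the job is handed in; nothing more can be done
None
```

The red plug is out of the coupling and standing stem down in the empty hole of the grey rack. I handed the job in at 21.9 s.

- **Unlocking:** I eased the collar down to the 3 mm pin, feeling about 11–15 N. Turning it anticlockwise, the push dropped from 13–15 N to 5.5 N between about 32° and 38°, which was the slot. I had turned it about 44° in all when I drew it back. It stopped at 9.4 mm, felt at 11 N.
- **Plug out:** The ejector lifted the plug, I gripped it and pulled it straight up. In the picture the collar is forward again, level with the brass rim.
- **Parking:** I lowered the plug until it touched the hole's floor with about 9 N, at the height I had worked out, then released it and withdrew.

The last pictures show the red plug upright and level with the blue one, the collar forward, and the other items where they were. In the last top view the arm hides the carton and spanner; the wrist picture shows both, but I had no earlier wrist view of the carton to compare.

Two checks disagreed or failed:
- **Stem over the hole:** Before lowering, the scene picture suggested the stem was about 2 mm off the hole's centre, while the wrist picture put it within 1 mm. It went in without contact.
- **Parked height:** My final depth measurement of the red plug picked up the gripper instead, so its height is judged from the pictures and the felt floor contact.

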